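Lock the slide carriage and grease its tilted nipple

TASK

Take the flat lock plate out of the tool holder and slide it blade first into the slot of the slide carriage until its shoulder sits down on the carriage, so that the carriage cannot run away; let go of it. Then take the grease gun out of the holder, press it squarely onto the carriage's tilted grease nipple until it snaps over the catches and its mouth is fully home on the nipple's seat, and finish while still holding it pressed there against the spring. Leave the plate in place, do not shove the carriage along its bed, and do not disturb the parts bin, bracket or jar.

Things in the scene. Friction and masses are not known exactly. Their poses are not given: they have to be found in the camera images.
- plate_grip (a point): Centre of the head of the loose bright-steel lock plate (150 g), upright in the holder's slot. Head 12 mm thick (its x), 50 wide (y), 50 tall; this point is half-way up, 25 mm above its underside (the shoulder, now resting on the holder). Below, a blade 6 mm thick, 36 wide reaches 34 mm down; its last 6 mm are 3 x 30 mm. z up. The same turned half round.
- gun_grip (a point): Middle of the grip of the loose grease gun (round, 105 mm long, 0.2 to 0.45 kg), on its axis, 75 mm above its mouth, 30 below its top. Dark-steel grip 24 mm thick, from 38 to 105 mm above the mouth; below it the bright 28 mm nose. Stands upright, mouth down, 36 mm deep in the holder's round hole. z points from mouth to top.
- gun_mouth (a point): Centre of the gun's open mouth, its lower end; z points up the gun's axis. A funnel 22 mm wide narrows over 8 mm to a 14 mm lip; from 12 to 30 mm above the mouth is a chamber 19 mm wide, closed at the top.
- slot (a point): Centre of the mouth of the slot in the carriage's top face. Slot 9 mm along its x (the bed's direction), 40 mm along y, small chamfers, through the 20 mm carriage and on into the bed (11 x 43 mm there), over 45 mm deep in all. With the plate home, plate_grip is 25 mm straight above this point, plate x along slot x (either way round).
- nipple_seat (a point): Centre of the seat (top of the 22 mm round collar) at the nipple's foot; z is the nipple's axis, 25 degrees off vertical, leaning to the carriage's -x. An 11 mm stem rises 28 mm, its spring pin 8 mm more. Two sprung catch balls stand out 3 mm at its y sides, 20 mm up. The gun snaps over them (about 10 N) with its mouth 5 mm from the seat; home: gun_mouth meets this point, axes in line.
- valve_pin (a joint): Travel in m of the spring pin in the nipple's tip: 0 standing out, 0.006 when the gun is fully home (stop 0.008). Spring 4 N at first, 10 N at 0.006; it pushes the gun back off its seat when the pressure eases.
- carriage (a joint): Position in m of the carriage along the bed's x: 0 at the start, its slot over the bed's slot. It runs 40 mm each way with 3 N of friction unless the plate is in the slot (then about 4 mm of play). Pressing on the nipple pushes it to +x.
- bed: Fixed dark-steel bed of the slide, 300 x 56 x 30 mm, origin at the centre of its underside; x along its length. On it the bright carriage, 150 x 80 mm, its top 51 mm above the bench, with the slot 45 mm to +x of its middle and the nipple 40 mm to -x.
- holder: Fixed wooden tool holder block, 160 (x) x 70 (y) x 52 mm tall, origin at the centre of its underside. Round 32 mm hole for the gun 45 mm to -x of the centre, 9 x 40 mm slot for the plate 45 mm to +x; both 36 mm deep.
- bin: Bystander: yellow parts bin 110 x 90 x 55 mm with bolts; leave alone. Origin at the centre of its underside.
- bracket: Bystander: aluminium angle bracket 90 x 35 x 35 mm; leave alone. Origin at the centre of its underside.
- grease_jar: Bystander: white jar with a black cap, 64 mm across, 80 mm tall; leave alone. Origin at the centre of its underside.
Mind the look-alikes: they are no part of the job. Leave any purple or yellow look-alike of the part that bears gun_grip alone.

How it is judged:
By the outcome, as a careful person would: the job done as asked, in the order asked, and still so for the second after the job is handed in, while the arm keeps its last pose, push and grip.
It also fails if it takes over 56 s, if anything falls off the work surface, if the arm or the gripper's body presses on something with over 40 N, if the wrist force passes 120 N, or if a joint passes its speed limit or range.

ROBOT

A 6-joint arm with a two-finger parallel gripper is mounted at the origin on the work surface. World frame = base frame: x ahead of the robot, y to its left, z up, the work surface at z = 0. Lengths are in m, angles in rad, forces in N, time in s.
With the tool pointing down it reaches from about 0.275 to 0.75 m from the base axis. Payload 10.2 kg.
Tool frame: the origin (TCP) lies midway between the tips of the shut fingers; the grasp point (between the pads) lies 19 mm behind it (env.hold_point_z is the distance from the TCP to the grasp point, in m); z points along the fingers, y is the line along which they close (so a half turn about z gives the same grasp; the last joint's range is limited). The gripper opens to 85 mm and grips with 20 to 120 N. Pads are 22 mm wide; open, the fingers measure 114 mm over their backs; the gripper's body (76 mm by 85 mm) begins 54 mm behind the grasp point. The pads swing forward as they close: fully open they stand 13 mm farther back than shut.
Start: joints at [-1.547, 0.313, 1.498, -0, 1.331, -0.223], TCP at [0.128, -0.509, 0.197] pointing down, gripper open.
Joint ranges: [-2.94, 2.94], [-0.97, 2.17], [0.19, 2.56], [-1.23, 4.37], [0.02, 3.11], [-2.88, 2.88]. Speed limits (rad/s): [2.39, 2.39, 3.01, 3.14, 3.14, 3.14].

INTERFACE

Orientations are given as a unit quaternion [x, y, z, w].
In Python, from bench import env, kinematics, monitor, eyes, job gives the robot as it stands. The module is installed in compiled form; this text tells all that it offers. Calls block until the motion is done:
- env.reach(position, orientation): joint-space move of the TCP to a pose.
- env.movel(position, velocity=0.15, frame=None, guard=None): straight line of the TCP; frame=None keeps the orientation; velocity is the mean speed in m/s. With guard (N) it stops when the force on the tool has changed by that much, and returns True; else False.
- env.set_joints(angles): joint-space move.
- env.release() and env.close_gripper(effort=None): open the fingers fully, or close them until they stop; effort is the grip in N (None keeps the last).
- env.hold(seconds).
- kinematics.ik(position, orientation): joint angles nearest the present ones, or None.
- monitor.sense(): the state.
- eyes.grab_frame(name): name is "scene" or "top"; returns a dict with "frame" (384x512x3 uint8, red, green, blue), "mtx" (3x3 intrinsics, pixels), "k1" (the pictures are not rectified: a ray, as slopes to the right and down, at radius r is drawn at 1 + k1 r^2 times it, then the intrinsics apply), "view" (4x4, takes a point from world to camera coordinates). Camera axes: x right, y down, z forward; pixel columns grow to the right and rows downward; lengths in m; the calibration is good to about 2 mm. A picture is of the moment at which its call begins. There is no depth.
A pose or a line that the arm cannot do raises env.MotionError and nothing moves.
- job.hand_in(): hands the job in; it is judged then, once.
The state is a dict: "clock": time; "joints": joint angles; "qvel": joint speeds; "joint_efforts": joint torques, N m; "position": TCP position; "ee_rot": TCP orientation; "contact_force": force on the tool from outside, world axes, zero at the start; "ft_torque": the same for the moment, N m; "finger_gap": opening from 0.0 (shut) to 1.0 (fully open); "gripper_force": force on a finger pad.
Only numpy, scipy, OpenCV 4.12 (cv2) and the standard library are available. Lean on these libraries where they do the work, as an engineer would, in place of code of your own. Each camera call takes 0.05 s, during which the arm holds its last target. There are 200 camera calls.

## Working session

There is one attempt and no reset: what is moved stays moved. The work goes in short steps, each a Python script; the robot and the scene stay as the last script left them, time stands still between calls to the robot, and variables do not carry over. Pictures are saved under pics/ and viewed, at most 10 in all, crops included, and the job is handed in when it is done.

```bash
mkdir -p pics; python3 - <<'E'
from bench import env,monitor,eyes
import cv2,numpy as np
for n in("scene","top"):
    f=eyes.grab_frame(n); cv2.imwrite(f"pics/{n}0.png",cv2.resize(f["frame"][:,:,::-1],(800,600),interpolation=cv2.INTER_CUBIC))
    np.savez(f"{n}0.npz",**f)
    print(n,f["mtx"].tolist(),f["k1"],np.round(f["view"],4).tolist())
print(monitor.sense())
E
```

```text
scene [[351.5206656564202, 0.0, 256.1278215504183], [0.0, 351.5206656564202, 192.89204544991773], [0.0, 0.0, 1.0]] 0.023513916227163423 [[0.5033, 0.8641, -0.0085, -0.297], [0.5995, -0.3563, -0.7167, -0.2925], [-0.6223, 0.3556, -0.6973, 1.4288], [0.0, 0.0, 0.0, 1.0]]
top [[412.5229853958468, 0.0, 255.3676338991602], [0.0, 412.5229853958468, 191.7175736284357], [0.0, 0.0, 1.0]] -0.1098333648991713 [[-0.0009, -0.9999, -0.0118, 0.0145], [-0.9881, 0.0027, -0.154, 0.5904], [0.154, 0.0115, -0.988, 1.3172], [0.0, 0.0, 0.0, 1.0]]
{'clock': 0.1, 'joints': array([-1.54738625e+00,  3.13385585e-01,  1.49830475e+00, -1.07330717e-05,
        1.33099004e+00, -2.23393513e-01]), 'qvel': array([ 0.00017388, -0.00127648, -0.00140832,  0.00254924,  0.0007181 ,
       -0.00086335]), 'joint_efforts': array([ 3.41371560e-03, -4.12904871e+01, -2.60137868e+01, -2.03473483e-04,
        3.04136505e-03,  2.98759119e-05]), 'position': array([ 0.12824313, -0.50884504,  0.19651787]), 'ee_rot': array([ 9.92395352e-01,  1.23090091e-01,  4.91046569e-05, -5.41663485e-04]), 'contact_force': array([-0.06980967, -0.13291862,  0.06275999]), 'ft_torque': array([-3.15917744e-03,  1.04503903e-02, -8.27329809e-05]), 'gripper_force': 0.0, 'finger_gap': 0.9987136243160611}
```

View pics/scene0.png

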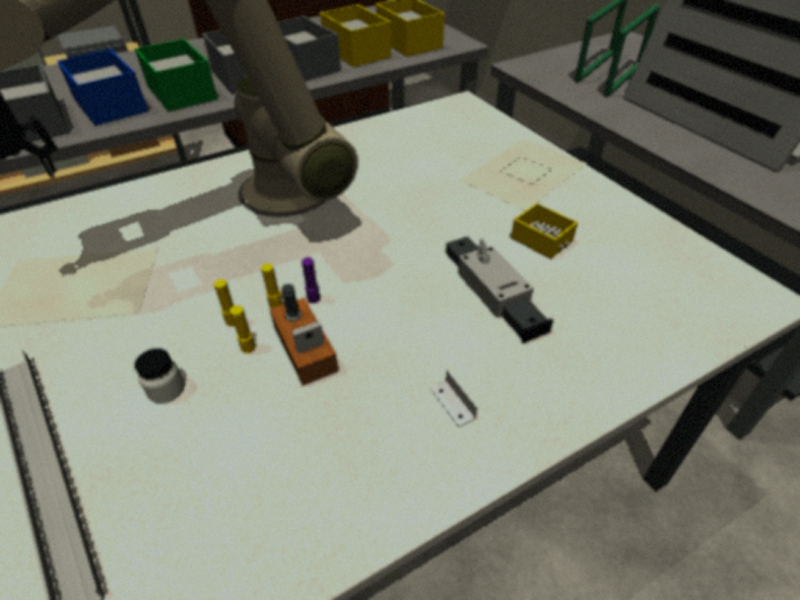

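View pics/top0.png

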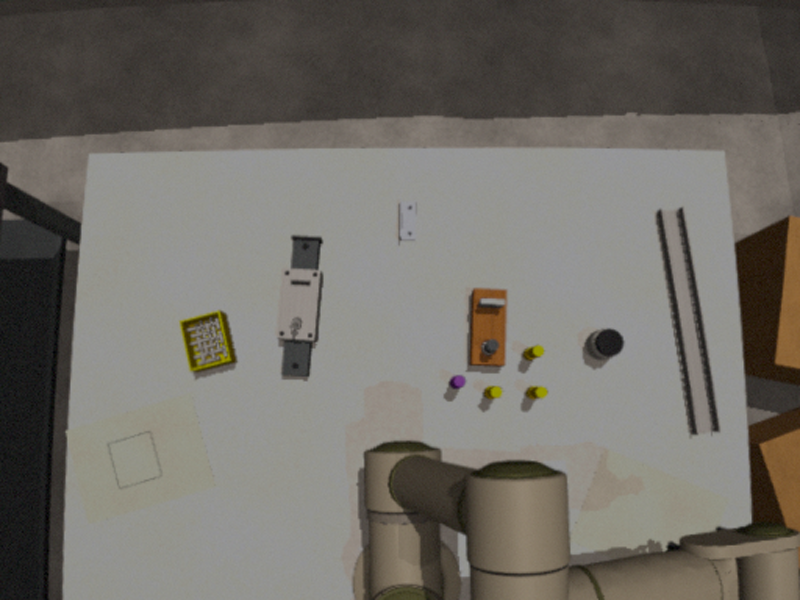

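Candidates for the gun, in the 800x600 top view:
- dark-steel gun in the holder's round hole (489,349)
- purple (457,382)
- yellow (495,392), (537,392) and (534,352)

I choose the dark one in the holder and check it in close crops.

```bash
cat > vis.py <<'E'
import numpy as np,cv2
def load(n):
    return dict(np.load(n))
def ray(f,uv):
    K=f["mtx"];d=(np.array(uv,float)-K[:2,2])/[K[0,0],K[1,1]]
    s=d.copy()
    for _ in range(30): s=d/(1+f["k1"]*(s@s))
    R=f["view"][:3,:3];t=f["view"][:3,3]
    v=R.T@np.array([*s,1]);return -R.T@t,v/np.linalg.norm(v)
def plane(f,uv,z):
    c,v=ray(f,uv);return c+v*(z-c[2])/v[2]
def proj(f,p):
    q=f["view"][:3,:3]@np.array(p,float)+f["view"][:3,3];s=q[:2]/q[2];s=s*(1+f["k1"]*(s@s))
    return s*[f["mtx"][0,0],f["mtx"][1,1]]+f["mtx"][:2,2]
def two(f,a,g,b):
    c1,v1=ray(f,a);c2,v2=ray(g,b)
    A=np.stack([v1,-v2],1);s,_,_,_=np.linalg.lstsq(A,c2-c1,rcond=None)
    p,q=c1+v1*s[0],c2+v2*s[1];return (p+q)/2,np.linalg.norm(p-q)
E
python3 - <<'E'
from vis import *
t=load("top0.npz");s=load("scene0.npz")
def crop(f,x,y,w,h,k): return cv2.resize(f["frame"][y:y+h,x:x+w,::-1],(w*k,h*k),interpolation=cv2.INTER_CUBIC)
cv2.imwrite("pics/c1.png",np.hstack([crop(t,285,175,50,75,8),crop(t,170,160,50,75,8)]))
cv2.imwrite("pics/c2.png",np.hstack([crop(s,165,165,60,85,6),crop(s,280,140,73,85,6)]))
E
```

```text
(no output)
```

View pics/c1.png

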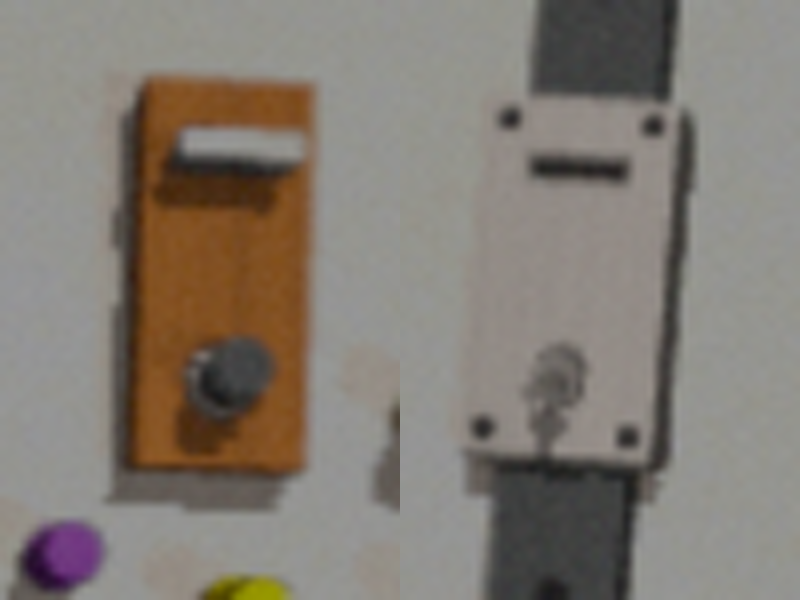

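View pics/c2.png

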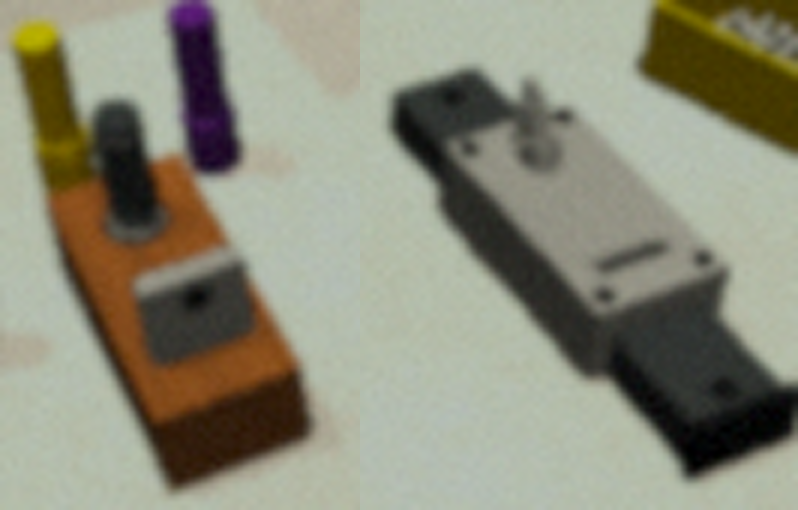

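The crops confirm the dark gun, with its top at top-view crop (243,367), and the bright plate with its head top at (243,148). The carriage slot is at (580,168), its four screws are visible, and the nipple collar is at about (558,378). Next I measure these with masks in both views.

```bash
cat > meas.py <<'E'
from vis import *
from scipy import ndimage as nd
def blobs(f,x,y,w,h,thr,amin,amax,k=8,fn=None):
    im=cv2.resize(f["frame"][y:y+h,x:x+w],(w*k,h*k),interpolation=cv2.INTER_CUBIC)
    m=(fn(im.astype(int)) if fn else im.mean(2)<thr).astype(np.uint8)
    n,l,st,c=cv2.connectedComponentsWithStats(m)
    # cv2.resize centre convention
    return [((c[i]+.5)/k-.5+[x,y],st[i,4]/k/k,l==i) for i in range(1,n) if amin<=st[i,4]/k/k<=amax]
if __name__=="__main__":
    t=load("top0.npz");s=load("scene0.npz")
    print("cams",ray(t,(0,0))[0],ray(s,(0,0))[0])
    print("top dark")
    for c,a,_ in blobs(t,170,165,36,54,100,1,40): print(c.round(2),round(a,1),plane(t,c,.051).round(4))
    print("scene dark")
    for c,a,_ in blobs(s,280,140,73,85,95,.7,40): print(c.round(2),round(a,1),plane(s,c,.051).round(4))
    org=lambda i:(i[...,0]-i[...,2]>45)&(i[...,0]>90)
    for n,f,b in(("top",t,(290,178,40,62)),("scene",s,(165,185,55,65))):
        for c,a,m in blobs(f,*b,0,100,4000,fn=org):
            cnt=cv2.findContours(m.astype(np.uint8),0,2)[0][0]
            r=cv2.approxPolyDP(cv2.convexHull(cnt),12,True)[:,0]
            r=(r+.5)/8-.5+b[:2]
            print(n,"holder",[(u.round(1).tolist(),plane(f,u,.052).round(4)[:2].tolist()) for u in r])
    br=lambda i:(i.min(2)>115)&(i[...,0]-i[...,2]<40)
    for c,a,m in blobs(t,304,189,20,9,0,3,200,fn=br):
        cnt=cv2.findContours(m.astype(np.uint8),0,2)[0][0];r=cv2.boxPoints(cv2.minAreaRect(cnt));r=(r+.5)/8-.5+[304,189]
        print("plate",c,a,plane(t,c,.102),[plane(t,u,.102).round(4)[:2].tolist() for u in r])
    dk=lambda i:(i.max(2)<125)&(abs(i[...,0]-i[...,2])<25)
    for c,a,m in blobs(t,304,212,20,16,0,8,200,fn=dk):
        (x,y),(w,h),an=cv2.minAreaRect(cv2.findContours(m.astype(np.uint8),0,2)[0][0]);print("gun",c,a,plane(t,c,.121),plane(t,(285+243/8-.5,175+367/8-.5),.121),w/8,h/8)
    print("gun scene",plane(s,(165+120/6-.5,165+108/6-.5),.121))
    tip_s=(280+(527-360)/6-.5,140+85/6-.5);seat_s=(280+(540-360)/6-.5,140+152/6-.5);print("seat",two(t,(170+(558-400)/8-.5,160+378/8-.5),s,seat_s))
E
python3 meas.py
```

```text
cams [ 0.38057341 -0.00222941  1.39242811] [ 1.21396256 -0.35570319  0.78421145]
top dark
[183.31 174.31] 6.2 [0.649  0.2534 0.051 ]
[201.2  175.28] 6.3 [0.6454 0.1934 0.051 ]
[191.95 180.59] 36.8 [0.6276 0.2239 0.051 ]
[179.85 212.99] 7.2 [0.5196 0.2615 0.051 ]
[197.99 214.22] 6.8 [0.5155 0.2014 0.051 ]
scene dark
[342.1 144.2] 1.0 [0.5027 0.3964 0.051 ]
[351.98 148.86] 1.8 [0.5406 0.4078 0.051 ]
[313.06 159.03] 4.1 [0.5171 0.2611 0.051 ]
[324.74 182.3 ] 21.0 [0.6271 0.2232 0.051 ]
[336.68 182.7 ] 4.1 [0.6472 0.2534 0.051 ]
[320.31 188.82] 5.6 [0.6434 0.1936 0.051 ]
top holder [([303.7, 184.2], [0.6142, -0.1461]), ([323.7, 186.1], [0.6077, -0.2121]), ([321.8, 233.2], [0.4527, -0.2021]), ([301.4, 231.8], [0.4575, -0.136])]
scene holder [([170.1, 184.6], [0.3941, -0.1908]), ([178.1, 184.6], [0.4066, -0.1697]), ([194.6, 190.3], [0.4561, -0.1362]), ([213.8, 226.6], [0.6153, -0.1475]), ([190.2, 234.4], [0.608, -0.2134]), ([174.3, 203.7], [0.4781, -0.2089])]
plate [315.04907989 192.4418088 ] 43.515625 [ 0.57883788 -0.17627453  0.102     ] [[0.5755, -0.1518], [0.5858, -0.1527], [0.5823, -0.2004], [0.572, -0.1994]]
gun [312.97809675 221.81750719] 76.0625 [ 0.48416734 -0.16527672  0.121     ] [ 0.48860725 -0.17124388  0.121     ] 8.838834762573242 10.871767044067383
gun scene [ 0.48386362 -0.16862027  0.121     ]
seat (array([0.53951393, 0.22981844, 0.05545834]), np.float64(0.0005743336539070083))
```

```bash
cat > plan.py <<'E'
import numpy as np
from scipy.spatial.transform import Rotation as R
YC=np.radians(-3.5); YH=np.radians(-3.8)
SLOT=np.array([.6274,.2240,.051]); SEAT=np.array([.5400,.2297,.0555])
PLATE=np.array([.5783,-.1770,.077]); GUN=np.array([.4882,-.1713,.091])
def down(yaw): # tool z down, tool y at heading yaw
    y=np.array([np.cos(yaw),np.sin(yaw),0]);z=np.array([0,0,-1.]);return R.from_matrix(np.stack([np.cross(y,z),y,z],1))
cx=np.array([np.cos(YC),np.sin(YC),0]); AX=-np.sin(np.radians(25))*cx+np.cos(np.radians(25))*np.array([0,0,1]) # nipple axis
E
python3 - <<'E'
from vis import *; from plan import *; from meas import blobs
from bench import env,kinematics
t=load("top0.npz");s=load("scene0.npz")
tip=SEAT+.036*AX
a=proj(s,tip);b=proj(t,tip);print("tip in scene crop",(a-[280,140]+.5)*6+[360,0],"top crop",(b-[170,160]+.5)*8+[400,0])
a=proj(s,SEAT);b=proj(t,SEAT);print("seat in scene crop",(a-[280,140]+.5)*6+[360,0],"top crop",(b-[170,160]+.5)*8+[400,0])
for c,p in(((534,352),0),((495,392),0),((537,392),0),((457,382),0)):
    print("lookalike",plane(t,np.array(c)*.64,.105).round(3))
h=env.hold_point_z;print(h)
def chk(n,P,r):
    p=P+h*r.apply([0,0,1]);q=kinematics.ik(p,r.as_quat());print(n,None if q is None else np.round(q,2))
for yaw in (YH,YH+np.pi): chk("plate",PLATE,down(yaw)); 
for yaw in (YC,YC+np.pi): chk("slot",SLOT+[0,0,.025],down(yaw))
for d in range(0,360,30):
    r=down(np.radians(d)); chk(f"gun{d}",GUN,r)
    tl=R.align_vectors([AX],[[0,0,1]])[0]; chk(f"nip{d}",SEAT+.075*AX,tl*r)
E
```

```text
tip in scene crop [531.26355329  88.76957896] top crop [541.89322619 405.29108913]
seat in scene crop [540.90403701 152.42538705] top crop [558.89582608 377.17722283]
lookalike [ 0.474 -0.258  0.105]
lookalike [ 0.395 -0.177  0.105]
lookalike [ 0.395 -0.261  0.105]
lookalike [ 0.415 -0.102  0.105]
0.0187
plate [-0.49  0.62  1.41 -0.    1.11 -0.42]
plate [-0.49  0.62  1.41 -0.    1.11  2.72]
slot [ 0.17  0.75  1.19 -0.    1.21  0.23]
slot None
gun0 [-0.56  0.43  1.68 -0.    1.03 -0.56]
nip0 [ 0.29  0.31  1.84 -0.26  0.6   0.48]
gun30 [-0.56  0.43  1.68 -0.    1.03 -1.09]
nip30 [ 0.29  0.31  1.84 -0.26  0.6  -0.05]
gun60 [-0.56  0.43  1.68 -0.    1.03 -1.61]
nip60 [ 0.29  0.31  1.84 -0.26  0.6  -0.57]
gun90 [-0.56  0.43  1.68 -0.    1.03 -2.13]
nip90 [ 0.29  0.31  1.84 -0.26  0.6  -1.09]
gun120 [-0.56  0.43  1.68 -0.    1.03 -2.66]
nip120 [ 0.29  0.31  1.84 -0.26  0.6  -1.62]
gun150 None
nip150 [ 0.29  0.31  1.84 -0.26  0.6  -2.14]
gun180 [-0.56  0.43  1.68 -0.    1.03  2.58]
nip180 [ 0.29  0.31  1.84 -0.26  0.6  -2.66]
gun210 [-0.56  0.43  1.68 -0.    1.03  2.05]
nip210 None
gun240 [-0.56  0.43  1.68 -0.    1.03  1.53]
nip240 [ 0.29  0.31  1.84 -0.26  0.6   2.57]
gun270 [-0.56  0.43  1.68 -0.    1.03  1.01]
nip270 [ 0.29  0.31  1.84 -0.26  0.6   2.05]
gun300 [-0.56  0.43  1.68 -0.    1.03  0.48]
nip300 [ 0.29  0.31  1.84 -0.26  0.6   1.52]
gun330 [-0.56  0.43  1.68 -0.    1.03 -0.04]
nip330 [ 0.29  0.31  1.84 -0.26  0.6   1.  ]
```

```bash
cat > h.py <<'E'
from plan import *
from bench import env,kinematics,monitor,eyes
H=env.hold_point_z
def tcp(P,r): return np.array(P)+H*r.apply([0,0,1])
def st(t=""):
    m=monitor.sense();print(t,round(m["clock"],2),"pos",m["position"].round(4),"F",m["contact_force"].round(1),"gap",round(m["finger_gap"],3),"gf",round(m["gripper_force"],1));return m
def shot(n,name):
    import cv2
    f=eyes.grab_frame(n);np.savez(name+".npz",**f);return f
E
python3 - <<'E'
from h import *
r=down(YH)
env.reach(tcp(PLATE+[0,0,.085],r),r.as_quat());st()
print(env.movel(tcp(PLATE,r),velocity=.12,guard=12));st()
env.close_gripper(60);st("closed")
env.movel(tcp(PLATE+[0,0,.115],r),velocity=.12);st("up")
r=down(YC)
env.reach(tcp(SLOT+[0,0,.14],r),r.as_quat());st("over slot")
shot("top","top1");shot("scene","scene1")
E
python3 - <<'E'
from vis import *
t=load("top1.npz");s=load("scene1.npz")
def crop(f,x,y,w,h,k): return cv2.resize(f["frame"][y:y+h,x:x+w,::-1],(w*k,h*k),interpolation=cv2.INTER_CUBIC)
cv2.imwrite("pics/c3.png",np.hstack([crop(t,150,130,70,100,5),crop(s,280,110,88,100,5)]))
E
```

```text
2.12 pos [ 0.578  -0.178   0.1434] F [ 0.  -0.2  0. ] gap 0.999 gf 0.0
False
 2.98 pos [ 0.5787 -0.1773  0.0591] F [1.3 0.5 0.1] gap 1.0 gf 0.0
closed 3.66 pos [ 0.5783 -0.177   0.0585] F [-2.1  0.4  3.3] gap 0.112 gf 59.5
up 4.77 pos [ 0.5779 -0.1768  0.1724] F [ 0.4  0.2 -2.2] gap 0.117 gf 58.9
over slot 6.27 pos [0.6278 0.2227 0.1723] F [-0.5 -0.2 -1.7] gap 0.113 gf 58.9
```

View pics/c3.png

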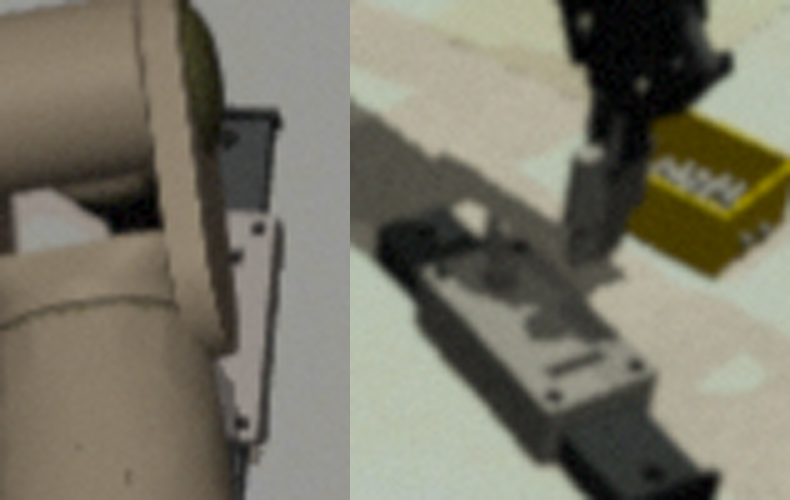

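The plate is held over the slot: the head is at scene crop (600,205) and the slot is clear at (575,360). I lower it guarded.

```bash
python3 - <<'E'
from h import *
r=down(YC)
print(env.movel(tcp(SLOT+[0,0,.064],r),velocity=.09,guard=8));st("tip in")
print(env.movel(tcp(SLOT+[0,0,.023],r),velocity=.04,guard=10));st("down")
shot("scene","scene2")
E
```

```text
False
tip in 7.36 pos [0.6278 0.2241 0.0971] F [ 0.6  0.  -1.4] gap 0.118 gf 58.9
True
down 8.27 pos [0.6273 0.224  0.0575] F [-1.1 -1.3  6.5] gap 0.117 gf 59.8
```

Stop height matches home: grip at 76.2 mm, 76 expected. Release, retreat and check.

```bash
python3 - <<'E'
from h import *
r=down(YC)
env.release();st("rel")
env.movel(tcp(SLOT+[0,0,.15],r),velocity=.15);st("up")
r=down(0)
env.reach(tcp(GUN+[0,0,.11],r),r.as_quat());st("over gun")
shot("scene","scene3");shot("top","top3")
E
python3 - <<'E'
from vis import *; from plan import *; from meas import blobs
t=load("top3.npz");s=load("scene3.npz")
def crop(f,x,y,w,h,k): return cv2.resize(f["frame"][y:y+h,x:x+w,::-1],(w*k,h*k),interpolation=cv2.INTER_CUBIC)
cv2.imwrite("pics/c4.png",np.hstack([crop(t,160,140,65,100,6),crop(s,285,140,68,100,6)]))
print("top");[print(c.round(2),round(a,1),plane(t,c,.051).round(4)) for c,a,_ in blobs(t,170,165,36,54,100,1,40)]
print("scene");[print(c.round(2),round(a,1),plane(s,c,.051).round(4)) for c,a,_ in blobs(s,280,140,73,85,95,.7,40)]
E
```

```text
rel 9.03 pos [0.6266 0.2238 0.0564] F [ 0.1 -0.7 -1. ] gap 1.004 gf 0.0
up 10.03 pos [0.627  0.2239 0.1811] F [-0.6 -0.4 -0.4] gap 1.002 gf 0.0
over gun 11.57 pos [ 0.4886 -0.1707  0.1823] F [ 0.2  0.5 -0.1] gap 1.002 gf 0.0
top
[183.31 174.22] 5.8 [0.6493 0.2534 0.051 ]
[201.18 175.26] 6.2 [0.6455 0.1934 0.051 ]
[179.86 212.99] 7.1 [0.5196 0.2615 0.051 ]
[198.   214.22] 6.4 [0.5155 0.2014 0.051 ]
scene
[342.08 144.2 ] 0.8 [0.5027 0.3964 0.051 ]
[351.99 148.85] 1.7 [0.5406 0.4079 0.051 ]
[313.32 159.04] 3.3 [0.5176 0.2618 0.051 ]
[336.55 182.66] 4.2 [0.6469 0.2532 0.051 ]
[320.25 188.98] 6.3 [0.6439 0.193  0.051 ]
```

View pics/c4.png

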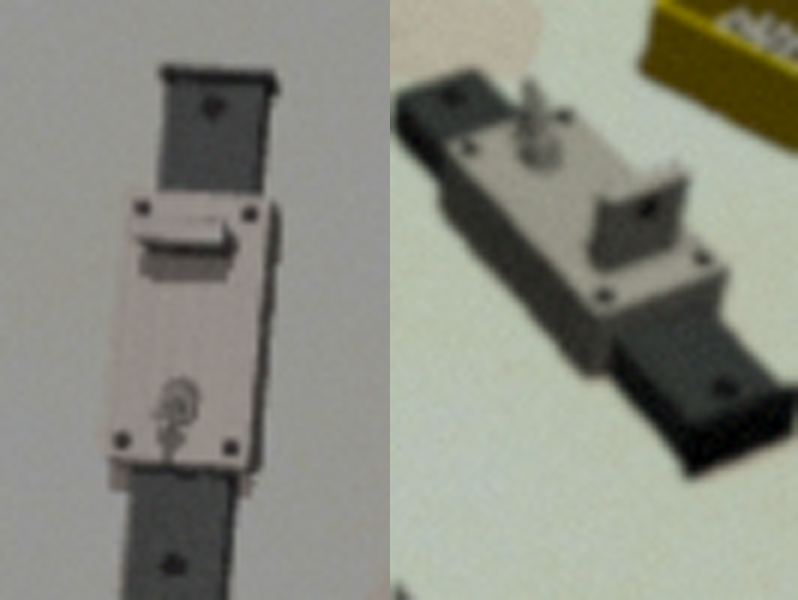

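The plate is seated (its head at scene crop (640,215), shoulder on the carriage) and the screws have not moved, so the carriage is still in place. Now the gun.

```bash
cat >> h.py <<'E'
TL=R.align_vectors([AX],[[0,0,1]])[0]
RN=TL*down(0)
def nip(d,off=np.zeros(3)): return tcp(SEAT+off+(.075+d)*AX,RN)
E
python3 - <<'E'
from h import *
r=down(0)
print(env.movel(tcp(GUN,r),velocity=.12,guard=12));st("at gun")
env.close_gripper(100);st("closed")
env.movel(tcp(GUN+[0,0,.12],r),velocity=.13);st("up")
print(RN.apply([0,0,1]),-AX)
env.reach(nip(.075),RN.as_quat());m=st("staged");print(R.from_quat(m["ee_rot"]).apply([0,0,-1]),AX)
shot("scene","scene4");shot("top","top4")
E
python3 - <<'E'
from vis import *; from h import *
t=load("top4.npz");s=load("scene4.npz")
def crop(f,x,y,w,h,k): return cv2.resize(f["frame"][y:y+h,x:x+w,::-1],(w*k,h*k),interpolation=cv2.INTER_CUBIC)
cv2.imwrite("pics/c5.png",np.hstack([crop(t,160,160,40,75,8),crop(s,275,90,60,90,8)[:600]][0:2]))
for n,p in(("mouth",SEAT+.075*AX),("nose top",SEAT+.113*AX),("seat",SEAT),("tip",SEAT+.036*AX)): print(n,(proj(s,p)-[275,90]+.5)*8+[320,0],(proj(t,p)-[160,160]+.5)*8)
E
```

```text
False
at gun 12.74 pos [ 0.4886 -0.1715  0.073 ] F [ 0.7 -0.3 -0.2] gap 1.002 gf 0.0
closed 13.37 pos [ 0.4885 -0.1715  0.0728] F [ 0.2 -0.7  5.8] gap 0.234 gf 97.9
up 14.44 pos [ 0.4878 -0.171   0.1913] F [ 1.  -1.1 -3.5] gap 0.233 gf 98.1
[ 0.42182999 -0.02580023 -0.90630779] [ 0.42182999 -0.02580023 -0.90630779]
staged 15.95 pos [0.4851 0.2324 0.1745] F [-0.3 -1.3 -3.3] gap 0.229 gf 98.1
[-0.42158607  0.02656277  0.90639925] [-0.42182999  0.02580023  0.90630779]
mouth [574.10428123 424.13014172] [202.46079913 437.44327536]
nose top [559.88682846 329.93308533] [182.42878086 470.61063686]
seat [601.20538269 603.2338494 ] [238.89582608 377.17722283]
tip [588.35140439 518.35943862] [221.89322619 405.29108913]
```

View pics/c5.png

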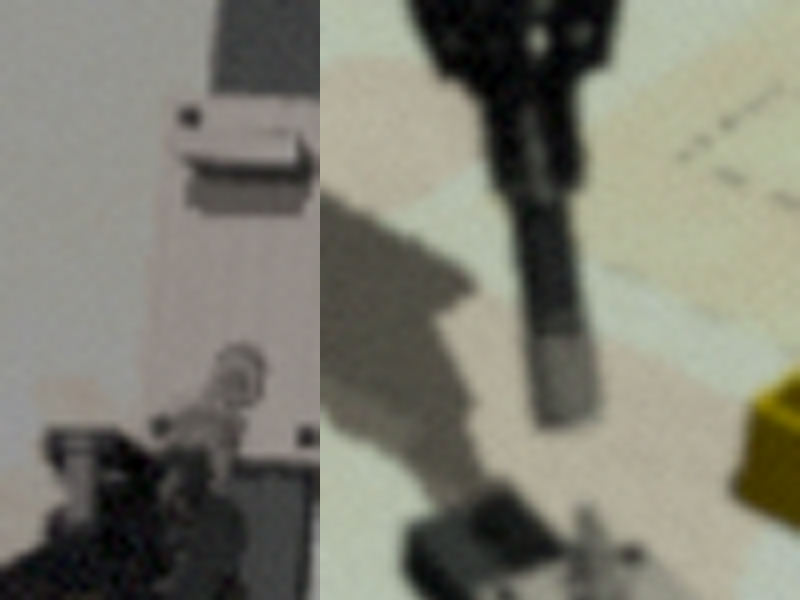

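The gun is held. In the scene crop the nose centre is at about (569,425), against (574,424) predicted, and the nipple tip is at about (587,510) as predicted. I measure the gun's axis more finely before pressing.

```bash
python3 - <<'E'
from vis import *; from h import *
s=load("scene4.npz");k=8;x0,y0=330-40,90
im=cv2.GaussianBlur(cv2.resize(s["frame"][y0:y0+75,x0:x0+50],(400,600),interpolation=cv2.INTER_CUBIC),(0,0),4).astype(float).mean(2)
pts=[]
for d in list(np.arange(.078,.112,.004))+list(np.arange(.118,.13,.004)):
    u=(proj(s,SEAT+d*AX)-[x0,y0]+.5)*k
    row=im[int(u[1])];g=np.gradient(row);c=int(u[0])
    l=c-60+np.argmin(g[c-60:c-10]); r=c+10+np.argmax(g[c+10:c+60])
    print(round(d,3),u.round(1),l,r,r-l,"mid-pred px",round(((l+r)/2-u[0])/k,2))
# nipple stem
im2=cv2.GaussianBlur(cv2.resize(s["frame"][140:180,290:330],(320,320),interpolation=cv2.INTER_CUBIC),(0,0),4).astype(float).mean(2)
for d in (.01,.014,.02,.024,.028,.033):
    u=(proj(s,SEAT+d*AX)-[290,140]+.5)*k;g=np.gradient(im2[int(u[1])]);c=int(u[0])
    l=c-35+np.argmin(g[c-35:c-3]); r=c+3+np.argmax(g[c+3:c+35]);print("nip",d,l,r,round(((l+r)/2-u[0])/k,2))
E
```

```text
0.078 [133.  416.8] 92 157 65 mid-pred px -1.06
0.082 [131.5 407. ] 88 160 72 mid-pred px -0.94
0.086 [130.  397.1] 89 162 73 mid-pred px -0.57
0.09 [128.5 387.2] 89 160 71 mid-pred px -0.5
0.094 [127.  377.3] 89 158 69 mid-pred px -0.44
0.098 [125.5 367.4] 85 158 73 mid-pred px -0.5
0.102 [124.  357.4] 84 158 74 mid-pred px -0.38
0.106 [122.5 347.5] 84 157 73 mid-pred px -0.25
0.11 [121.  337.5] 85 151 66 mid-pred px -0.38
0.118 [118.  317.4] 84 148 64 mid-pred px -0.25
0.122 [116.5 307.3] 82 140 58 mid-pred px -0.68
0.126 [114.9 297.1] 82 140 58 mid-pred px -0.49
0.13 [113.4 287. ] 79 139 60 mid-pred px -0.55
nip 0.01 125 160 -1.9
nip 0.014 128 173 -0.72
nip 0.02 131 157 -1.26
nip 0.024 136 156 -0.83
nip 0.028 138 165 0.03
nip 0.033 135 165 0.07
```

Gun and nipple show the same offset of about −0.5 px and the gun is not tilted, so the aim holds. I advance guarded.

```bash
python3 - <<'E'
from h import *
def rep(t):
    m=st(t);d=(R.from_quat(m["ee_rot"]).apply([0,0,1]));e=m["position"]-nip(0)
    print("   d",round(e@AX*1e3,2),"lat x,y",(e@RN.apply([0,1,0])*1e3).round(2),(e@RN.apply([1,0,0])*1e3).round(2),"Fax",round(m["contact_force"]@AX,1),"tilt",np.degrees(np.arccos(min(1,d@-AX))).round(2),"T",m["ft_torque"].round(2))
rep("stage")
for d,v in((.038,.06),(.026,.03),(.014,.03)):
    g=env.movel(nip(d),velocity=v,guard=10);rep(f"{d} {g}")
    if g: break
E
```

```text
stage 16.05 pos [0.4851 0.2323 0.1745] F [ 0.9 -0.7 -4.2] gap 0.233 gf 98.1
   d 74.75 lat x,y 0.46 -0.81 Fax -4.2 tilt 0.05 T [ 0.02  0.49 -0.  ]
0.038 False 16.82 pos [0.5003 0.2322 0.1411] F [ 0.9 -0.1 -3.7] gap 0.233 gf 98.1
   d 38.09 lat x,y 0.13 0.06 Fax -3.7 tilt 0.01 T [0.03 0.54 0.06]
0.026 False 17.37 pos [0.5053 0.2318 0.13  ] F [-0.7 -0.4 -3.8] gap 0.235 gf 98.1
   d 25.93 lat x,y -0.0 -0.03 Fax -3.1 tilt 0.01 T [0.1  0.46 0.02]
0.014 False 17.92 pos [0.5103 0.2315 0.119 ] F [ 0.5  0.1 -3.2] gap 0.236 gf 98.2
   d 13.85 lat x,y -0.1 -0.01 Fax -3.1 tilt 0.02 T [0.13 0.45 0.03]
```

```bash
cat >> h.py <<'E'
def rep(t):
    m=st(t);d=(R.from_quat(m["ee_rot"]).apply([0,0,1]));e=m["position"]-nip(0)
    print("   d",round(e@AX*1e3,2),"lat x,y",(e@RN.apply([0,1,0])*1e3).round(2),(e@RN.apply([1,0,0])*1e3).round(2),"Fax",round(m["contact_force"]@AX,1),"T",m["ft_torque"].round(2))
E
python3 - <<'E'
from h import *
env.close_gripper(120)
for d in(.009,.0065,.0045,.003,.0015,.0,-.0015):
    g=env.movel(nip(d),velocity=.02,guard=35);rep(f"{d} {g}")
    m=monitor.sense()
    if g or m["contact_force"]@AX>28: break
shot("scene","scene5");shot("top","top5")
E
```

```text
0.009 False 18.53 pos [0.5128 0.2315 0.1152] F [-1.8  0.1  4.1] gap 0.224 gf 118.9
   d 9.32 lat x,y 0.57 0.09 Fax 4.5 T [ 0.1   0.38 -0.02]
0.0065 False 18.81 pos [0.5145 0.2316 0.1135] F [-2.5  0.3  8.1] gap 0.223 gf 119.8
   d 7.1 lat x,y 1.34 0.23 Fax 8.4 T [ 0.11 -0.03  0.03]
0.0045 False 19.06 pos [0.5158 0.2318 0.1129] F [-8.   0.1 14.8] gap 0.225 gf 121.2
   d 5.99 lat x,y 2.28 0.5 Fax 16.8 T [-0.08  0.01 -0.02]
0.003 False 19.31 pos [0.5165 0.2321 0.1127] F [-14.5  -0.3  26.8] gap 0.223 gf 122.5
   d 5.52 lat x,y 2.79 0.77 Fax 30.4 T [-0.27  0.51 -0.13]
```

```bash
python3 - <<'E'
from vis import *; from h import *; from meas import blobs
m=monitor.sense();q=R.from_quat(m["ee_rot"]);print("tool z",q.apply([0,0,-1]).round(4),"AX",AX.round(4),(q*RN.inv()).as_rotvec(degrees=True).round(2), m["contact_force"])
t=load("top5.npz");s=load("scene5.npz")
def crop(f,x,y,w,h,k): return cv2.resize(f["frame"][y:y+h,x:x+w,::-1],(w*k,h*k),interpolation=cv2.INTER_CUBIC)
cv2.imwrite("pics/c6.png",np.hstack([crop(t,165,160,30,50,12)[:600],crop(s,290,135,36,50,12)]))
for n,f,b,th in(("top",t,(170,165,36,54),100),("scene",s,(280,140,73,85),95)):
    print(n);[print(c.round(2),round(a,1),plane(f,c,.051).round(4)) for c,a,_ in blobs(f,*b,th,.7,40)]
G=m["position"]-H*q.apply([0,0,1]);g=q.apply([0,0,-1])
for n,p in(("mouth",G-.075*g),("nosetop",G-.037*g),("seat",SEAT)): print(n,p.round(4),((proj(s,p)-[290,135]+.5)*12+[360,0]).round())
E
```

```text
tool z [-0.4276  0.024   0.9037] AX [-0.4218  0.0258  0.9063] [ 0.09 -0.36  0.05] [-14.92943524  -0.15446161  26.17374255]
top
[183.48 172.63] 6.1 [0.6547 0.253  0.051 ]
[201.56 173.98] 7.3 [0.6498 0.1922 0.051 ]
[198.12 212.88] 6.8 [0.5199 0.2011 0.051 ]
scene
[342.12 144.3 ] 0.7 [0.5032 0.3961 0.051 ]
[351.94 148.89] 1.9 [0.5407 0.4076 0.051 ]
[313.54 159.87] 8.2 [0.5214 0.2598 0.051 ]
[337.5  183.46] 4.8 [0.6512 0.2533 0.051 ]
[321.09 189.73] 5.7 [0.6478 0.1932 0.051 ]
mouth [0.5405 0.2307 0.0619] [608. 346.]
nosetop [0.5243 0.2317 0.0962] [587. 211.]
seat [0.54   0.2297 0.0555] [602. 365.]
```

View pics/c6.png

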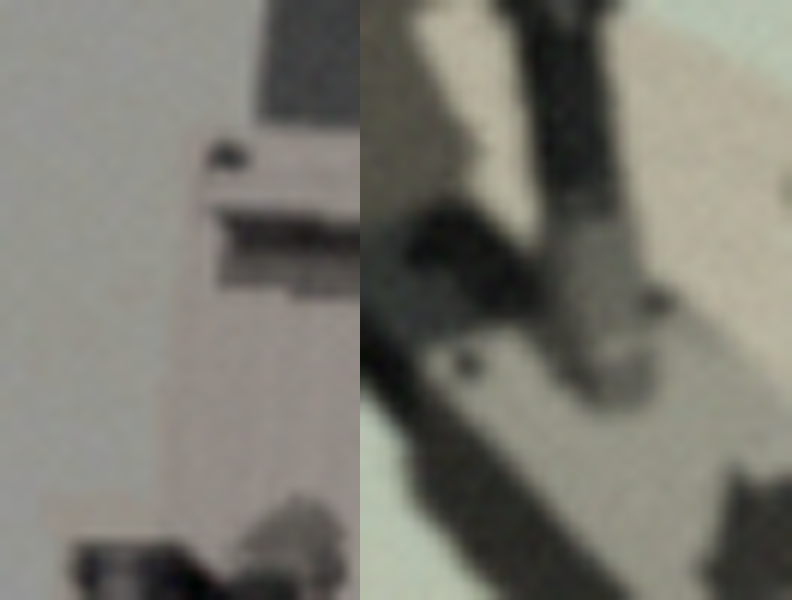

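The carriage has taken up its play: the screws moved about 4.2 mm to +x, so the nipple has moved too. The arm also yields sideways under load. I re-aim at the shifted seat and correct the sideways yield as I press.

```bash
cat >> h.py <<'E'
SEAT=SEAT+.0042*cx
EY=RN.apply([0,1,0]);EX=RN.apply([1,0,0])
def press(ds,off,lim=45,v=.02,gain=.8):
    for d in ds:
        env.movel(nip(d,off),velocity=v);m=monitor.sense();e=m["position"]-nip(0)
        print(f"cmd {d*1e3:.1f} d {e@AX*1e3:.2f} lat {e@EY*1e3:.2f} {e@EX*1e3:.2f} F ax {m['contact_force']@AX:.1f} y {m['contact_force']@EY:.1f} x {m['contact_force']@EX:.1f} T {m['ft_torque'].round(2)} t {m['clock']:.2f}")
        off=off-gain*((e@EY)*EY+(e@EX)*EX)
        if m["contact_force"]@AX>lim: break
    return off
E
python3 - <<'E'
from h import *
o=press([.012,.012],np.zeros(3))
o=press([.010,.008,.0065,.005,.004,.003,.002,.001],o,lim=40)
print(o.tolist())
E
```

```text
cmd 12.0 d 11.79 lat -0.03 -0.05 F ax 2.8 y -0.9 x 0.4 T [0.13 0.49 0.08] t 19.97
cmd 12.0 d 11.87 lat -0.05 0.02 F ax 2.8 y -1.1 x 0.4 T [0.07 0.55 0.05] t 20.22
cmd 10.0 d 9.99 lat 0.21 0.02 F ax 5.2 y -0.9 x -0.3 T [0.06 0.52 0.02] t 20.47
cmd 8.0 d 8.16 lat 0.20 0.09 F ax 7.1 y -1.4 x 0.8 T [ 0.03  0.56 -0.04] t 20.72
cmd 6.5 d 7.11 lat 0.59 0.26 F ax 11.8 y -1.0 x 1.1 T [ 0.14  0.51 -0.03] t 20.97
cmd 5.0 d 6.46 lat 0.86 0.31 F ax 20.2 y -1.6 x -0.0 T [0.06 0.71 0.02] t 21.22
cmd 4.0 d 6.28 lat 0.98 0.32 F ax 30.1 y -2.3 x 0.3 T [0.04 0.91 0.02] t 21.47
cmd 3.0 d 6.04 lat 1.03 0.32 F ax 37.9 y -2.3 x -0.2 T [ 0.1   0.92 -0.01] t 21.72
cmd 2.0 d 5.88 lat 1.12 0.37 F ax 45.9 y -3.3 x 0.1 T [-0.03  1.02 -0.01] t 21.97
[-0.0035637737562300596, -0.0013349361426557885, -0.0016207132113560865]
```

```bash
python3 - <<'E'
from h import *; from vis import *
fs=[eyes.grab_frame("scene") for _ in range(6)]
f=dict(fs[0]);f["frame"]=np.mean([x["frame"] for x in fs],0).astype(np.uint8);np.savez("scene6.npz",**f)
m=monitor.sense();q=R.from_quat(m["ee_rot"]);g=q.apply([0,0,-1]);G=m["position"]-H*q.apply([0,0,1])
s3=load("scene3.npz");x,y=299,145
def crop(f,k=20):
    c=cv2.resize(f["frame"][y:y+30,x:x+20,::-1],(400,600),interpolation=cv2.INTER_CUBIC);return cv2.convertScaleAbs(c,alpha=1.6,beta=-60)
cv2.imwrite("pics/c7.png",np.hstack([crop(s3),crop(f)]))
P=lambda p,o:((proj(f,p)-[x,y]+.5)*20+[o,0]).round()
S0=SEAT-.0042*cx
for d in(0,.006,.02,.028,.036):print("nip",d,P(S0+d*AX,0),"shifted",P(SEAT+d*AX,400))
for d in(0,.038):print("gun",d,P(G+(d-.075)*g,400))
print(m["contact_force"])
E
```

```text
nip 0 [223. 408.] shifted [637. 423.]
nip 0.006 [218. 373.] shifted [632. 388.]
nip 0.02 [205. 291.] shifted [620. 305.]
nip 0.028 [198. 243.] shifted [612. 258.]
nip 0.036 [191. 196.] shifted [605. 210.]
gun 0 [641. 389.]
gun 0.038 [605. 164.]
[-22.33847473   0.67787847  41.38093597]
```

View pics/c7.png

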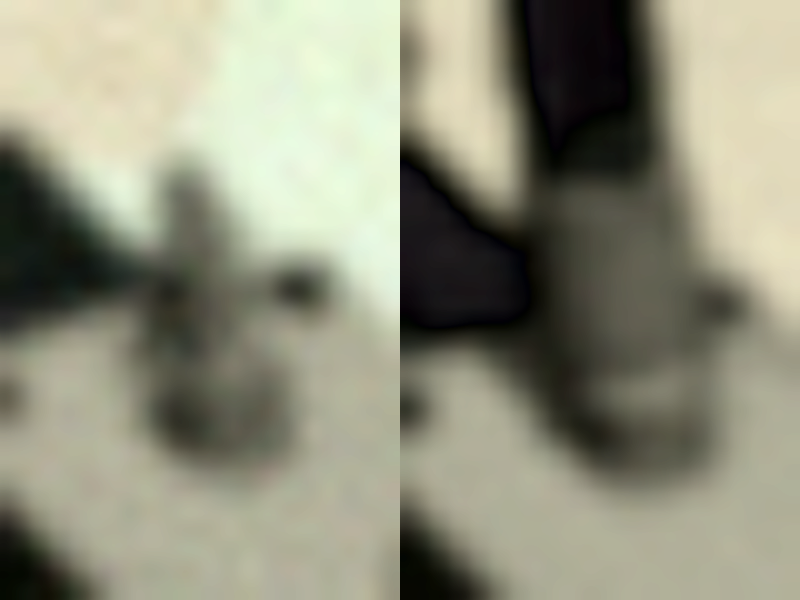

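Left, the free nipple: its tip is at (185,155), about 40 crop px (7 mm) farther up the axis than my model, with the collar at 370–465. So the true seat may be about 6 mm higher and the gun already home, but the light band at (645,390) in the right picture leaves doubt. I ease back and feel for catch tension to decide.

```bash
python3 - <<'E'
from h import *
o=np.array([-.0012,-.0003,-.0005])*0
print("back")
for d in (.008,.010,.011,.012,.013,.014,.015,.016,.018,.020):
    o=press([d],o,v=.03)
    if monitor.sense()["contact_force"]@AX<-8: break
E
```

```text
back
cmd 8.0 d 8.33 lat 0.78 0.24 F ax 5.8 y -1.0 x 1.6 T [0.18 0.13 0.07] t 22.64
cmd 10.0 d 10.08 lat -0.28 -0.15 F ax 4.2 y -0.3 x 0.6 T [0.16 0.08 0.03] t 22.89
cmd 11.0 d 10.87 lat -0.61 -0.14 F ax 3.7 y -0.8 x 0.9 T [ 0.08  0.34 -0.02] t 23.14
cmd 12.0 d 11.80 lat -0.44 -0.08 F ax 3.0 y -1.4 x 0.1 T [0.07 0.76 0.04] t 23.39
cmd 13.0 d 12.90 lat 0.23 0.03 F ax 1.8 y -2.4 x 0.1 T [ 0.01  0.71 -0.01] t 23.64
cmd 14.0 d 13.91 lat 0.18 0.10 F ax 0.7 y -2.9 x 1.7 T [0.18 0.59 0.08] t 23.89
cmd 15.0 d 14.68 lat -0.17 -0.09 F ax -5.7 y -2.3 x 1.3 T [0.29 0.47 0.11] t 24.14
cmd 16.0 d 15.94 lat -0.03 -0.01 F ax -5.8 y -2.5 x 0.2 T [0.17 0.69 0.06] t 24.39
cmd 18.0 d 18.38 lat 0.49 0.13 F ax -1.0 y -1.9 x 0.9 T [0.13 0.68 0.04] t 24.64
cmd 20.0 d 20.37 lat 0.21 0.06 F ax -1.3 y -1.2 x 0.8 T [ 0.13  0.67 -0.  ] t 24.89
```

The force follows the pin spring exactly: 4.2 N at 13.9 mm rising to 9.3 N at 8.3 mm, then tension as the catch lets go near 15 mm. So the gun had snapped on and been home, and the seat is about 6.5 mm up the axis from my estimate. I press it on again with the corrected seat and hold.

```bash
cat >> h.py <<'E'
SEAT=SEAT+.0065*AX
E
python3 - <<'E'
from h import *
o=press([.0135,.011,.009,.007,.005,.003,.0015,.0005,-.0005,-.0015,-.0025,-.0035],np.zeros(3),lim=20,v=.02,gain=.8)
env.hold(.5);rep("held");print(o.tolist())
m=monitor.sense();q=R.from_quat(m["ee_rot"]);print((q*RN.inv()).as_rotvec(degrees=True).round(2))
from vis import *; from meas import blobs
for n,b,th in(("top",(170,165,36,54),100),("scene",(280,140,73,85),95)):
    f=shot(n,n+"7");print(n);[print(c.round(2),round(a,1),plane(f,c,.051).round(4)) for c,a,_ in blobs(f,*b,th,.7,40)]
E
```

```text
cmd 13.5 d 13.57 lat 0.20 0.04 F ax -1.0 y -2.0 x 0.4 T [0.16 0.5  0.06] t 25.14
cmd 11.0 d 10.59 lat -0.36 -0.13 F ax -5.0 y -0.9 x -0.5 T [0.21 0.4  0.08] t 25.42
cmd 9.0 d 8.50 lat -0.30 -0.01 F ax -8.9 y -1.5 x 1.3 T [0.26 0.4  0.12] t 25.67
cmd 7.0 d 7.32 lat 0.61 0.15 F ax -0.6 y -2.3 x -0.3 T [ 0.17  0.73 -0.01] t 25.92
cmd 5.0 d 5.38 lat 0.56 0.12 F ax 3.4 y 0.2 x -0.2 T [0.1  0.31 0.01] t 26.17
cmd 3.0 d 3.20 lat -0.17 -0.03 F ax 4.5 y 0.1 x -0.1 T [ 0.16  0.19 -0.03] t 26.42
cmd 1.5 d 1.82 lat 0.12 -0.01 F ax 6.8 y 0.5 x -0.4 T [0.05 0.2  0.02] t 26.67
cmd 0.5 d 1.25 lat 0.40 0.06 F ax 12.3 y -2.0 x -0.2 T [-0.05  0.26 -0.05] t 26.92
cmd -0.5 d 0.48 lat 0.39 0.29 F ax 12.7 y 0.3 x 0.8 T [0.14 0.21 0.07] t 27.17
cmd -1.5 d 0.10 lat 0.57 0.18 F ax 20.8 y -0.8 x -0.6 T [ 0.07  0.46 -0.02] t 27.42
held 27.92 pos [0.5182 0.2313 0.1127] F [-9.8 -0.4 18.6] gap 0.224 gf 121.5
   d 0.09 lat x,y 0.54 0.19 Fax 21.0 T [ 0.1   0.47 -0.  ]
[-0.0014711266009249618, -0.0005274053224313925, -0.0006697042172513403]
[ 0.06 -0.22  0.03]
top
[183.42 172.68] 5.4 [0.6545 0.2532 0.051 ]
[201.56 174.02] 7.1 [0.6497 0.1923 0.051 ]
[198.06 212.93] 6.4 [0.5198 0.2013 0.051 ]
scene
[342.1  144.35] 1.4 [0.5034 0.3959 0.051 ]
[351.94 148.91] 1.8 [0.5407 0.4075 0.051 ]
[337.54 183.49] 5.2 [0.6514 0.2533 0.051 ]
[321.07 189.77] 5.8 [0.6479 0.193  0.051 ]
```

```bash
python3 - <<'E'
from vis import *
s=load("scene7.npz");cv2.imwrite("pics/f.png",cv2.resize(s["frame"][120:290,70:390,::-1],(800,425),interpolation=cv2.INTER_CUBIC))
E
```

```text
(no output)
```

View pics/f.png

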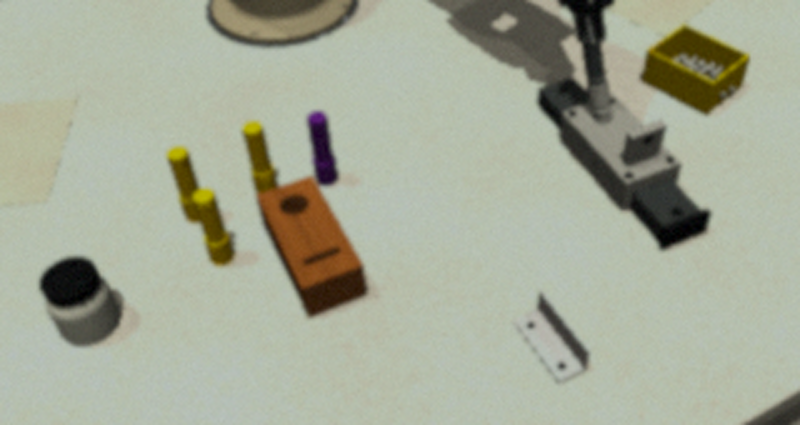

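The plate stands in the slot (645,140), the gun is on the nipple (600,95), the holder is empty, and the bystanders and look-alikes have not moved. Handing in.

```bash
python3 - <<'E'
from h import *
rep("final")
from bench import job
print(job.hand_in())
E
```

```text
final 28.02 pos [0.5182 0.2313 0.1127] F [-8.8  0.5 18.7] gap 0.223 gf 121.5
   d 0.1 lat x,y 0.56 0.19 Fax 20.7 T [ 0.03  0.37 -0.05]
the job is handed in; nothing more can be done
None
```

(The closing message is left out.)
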